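# Unclip the service cover of a laboratory shaker control unit

## Robot

A 7-joint arm with a two-finger parallel gripper is mounted at the origin on the work surface. World frame = base frame: x ahead of the robot, y to its left, z up, the work surface at z = 0. Lengths are in m, angles in degrees, forces in N, time in s.
With the tool pointing down it reaches from about 0.425 to 0.875 m from the base axis. Payload 4.7 kg.
Tool frame: the origin (TCP) lies on the centre line of the jaws, within the pads' length; the fingertips stand 8 mm ahead of it and the grasp point (between the pads) lies 11 mm behind it; z points along the fingers, y is the direction in which the jaws open and shut (so a half turn about z gives the same grasp; the last joint's range is limited). The gripper opens to 87 mm and grips with 3 to 60 N. Pads are 19 mm wide; open, the fingers measure 117 mm over their backs; the gripper's body (75 mm by 190 mm) begins 51 mm behind the grasp point.
Start: joints at [-67.03, 18.392, -4.016, 83.108, 1.295, 78.541, -3.26], TCP at [0.245, 0.602, 0.231] pointing down, gripper open.
Joint ranges: [-163.93, 163.93], [-17.29, 119.83], [-79.2, 71.16], [3.27, 140.29], [-89.18, 269.18], [5.43, 117.66], [-154.24, 154.24]. Speed limits (degrees/s): [147.25, 147.25, 180, 180, 180, 180, 180].

## Interface

Orientations are given as [roll, pitch, yaw] about the fixed x, y, z axes, in that order (R = Rz(yaw) Ry(pitch) Rx(roll)).
In Python, from cell import status, vision, workorder gives the robot as it stands.
- The arm moves only by the tool step_arm, never from a script. Its argument "series" is a list of rows, each an object of numbers: "ax", "ay", "az": the turn, a rotation vector about the world's x, y, z in degrees; "x", "y", "z": the shift along the world's x, y, z in m; "claw": the opening in per cent of the stroke, from 0 (shut) to 100 (fully open). In form: [{"ax": .., "ay": .., "az": .., "x": .., "y": .., "z": .., "claw": ..}, ...]. A call has 1 to 12 rows; each row is the pose to reach, as a shift and turn from the pose commanded when the call began; what a row does not reach only later rows make up. A row lasts 1/10 s, in which the tool goes at most 50 mm and 8.59 degrees, less where a joint would pass 70% of its speed; a pose out of reach is approached as far as the arm can. A call with a gripper value outside its range is refused whole. The fingers move at their own pace and stop on an object; "squeeze" is the grip in N (left out, the last holds). Time passes only in rows, so rows that repeat a pose let the fingers close. It gives the time, the measured TCP pose, the force and the opening at its end, in the units of the state.
- status.get_obs(): the state, without advancing time (a new reading comes with each control period).
- vision.read_camera(name): name is "side" or "top"; returns the picture (400x640x3 uint8, red, green, blue); there is no depth.
- vision.camera_params(name): a dict with "fovy" (degrees; the focal length in pixels is half the picture's height over the tangent of half this angle, whatever the lens; pixels are square), "cx", "cy" (the principal point, pixels), "dist" ([k1, k2, p1, p2, k3] as OpenCV has them; the pictures are not rectified), "eye" and "orientation" of the camera in the world. Camera axes: x right, y down, z forward; pixel columns grow to the right and rows downward; lengths in m; the calibration is good to about 2 mm. A picture is of the moment at which its call begins. camera_params takes no time and is no camera call.
- workorder.sign_off(): hands the job in, once; it reports no verdict.
The state is a dict: "time_s": time; "qpos": joint angles; "joint_velocities": joint speeds; "effort": joint torques, N m; "tool_pos": TCP position; "tool_rot": TCP orientation; "force": force on the tool from outside, world axes, zero at the start; "wrist_torque": the same for the moment, N m; "grip_width": finger opening in m.
Only numpy, scipy, OpenCV 4.12 (cv2) and the standard library are available. Lean on these libraries where they do the work, as an engineer would, in place of code of your own. Each camera call takes 0.05 s, during which the arm holds its last target.

## Task

Open the control unit's fuse compartment: press the snap tab gently inward and hold it until the cover's front edge has sprung up, then draw the cover's tongue out from under the lip without forcing it and lift the cover off by its grip rib. Set the cover down softly in the shallow metal tray, lying flat inside it with the rib up, let go, and leave the glassware and mortar where they stand.

Things in the scene. Friction and masses are not known exactly. Their poses are not given: they have to be found in the camera images.
- instrument: White control unit fixed to the bench, 190 (x) x 150 (y) mm, blue front plate with knob on its -x face, which roughly faces the robot. Origin: centre of its underside, z up. 'Unit' coordinates below are mm in this frame. The rim round the cover tops out at z 64. More than 25 N between cover and unit (latch, lip, walls) breaks them.
- lip (a point): Lower front edge, at unit (62, 0, 64.5), of the fixed lip across the unit's back (x 62 to 95, z 64.5 to 70.5, full width); the cover's tongue sits in the slot under it with 2 mm of play.
- stem (a point): On the tab's stem, middle of its front face, at unit (-50, 0, 95) at rest. The tab is a grey upright strip 22 wide (y), 4 thick, up to z 106, rising through the cover's window. Low on it a barb (tip x -60, z 62 to 66.5) overhangs the cover's front bar. Before the stem stands the thumb pad to be pressed to +x: 26 wide, 3 thick, z 82 to 108; its front face lies anywhere from x -59 to -53: feel for it.
- tab (a joint): Flex of the tab, rad, about its root at unit (-58, 0, 14): 0 at rest, grows pressed to +x, solid stop at 0.13. Pressed near z 86 it takes about 1 N to start, +1.1 N per mm, frees the cover at 0.05 to 0.11 (5 to 10 N), stops at 9 mm (11 N; rubbing may add as much upward); over 22 N breaks it. Then damped springs raise the cover's front in about 1 s: keep holding till it is up, then let go.
- cover: Grey plastic cover, about 130 g: plate x -66 to 60.5, y -44.5 to 44.5, 4 mm thick. Origin on its underside; clipped in, its axes are the unit's and its origin is at unit (0, 0, 58) within 1.5 mm. Window round the tab x -56 to -22, y -16 to 16. Freed, it rests tilted 0.12 rad, front up, origin about 7 mm higher, tongue still under the lip; it stays so when the tab is let go.
- rib (a point): Top middle of the cover's grip rib, at cover (14, 0, 26) mm: 52 long (x -12 to 40), 12 thick (y), 22 high above the plate. Grip from above, fingers closing along the cover's y.
- tongue (a point): End of the tongue at the cover's back, at cover (70.5, 0, 2) mm: 10 long, 50 wide, 4 thick; it reaches 8.5 mm under the lip. With the front sprung up, draw the cover 12 to 18 mm toward -x of the unit, keeping height and tilt (the window clears the tab), then lift.
- tray: Shallow open aluminium tray fixed to the bench, 210 (x) x 160 (y) mm outside, 16 mm high, walls and floor 4 mm thick. Origin: centre of its underside; inner floor at z 4 mm. It stands on the other side of the robot's midline from the unit. The cover must not be dropped or banged onto it (no faster than 0.4 m/s near it, no more than 40 N).
- flask: Conical glass flask with a stopper, 76 mm wide at the foot, 125 high, origin at centre of underside; leave alone.
- jar: Amber glass jar with white lid, 56 mm wide, 85 high, origin at centre of underside; leave alone.
- mortar: White ceramic bowl-shaped mortar, 90 mm wide, 55 high, origin at centre of underside; leave alone.
- beaker: Glass beaker, 66 mm wide, 85 high, origin at centre of underside; leave alone.
Mind the look-alikes: they are no part of the job. There is more than one size of the cover; the job needs the largest.

How it is judged:
By the outcome, as a careful person would: the job done as asked, in the order asked, and still so for the second after the job is handed in, with the robot touching nothing.
It also fails if it takes over 61 s, if anything falls off the work surface, if the arm or the gripper's body presses on something with over 40 N, if the wrist force passes 120 N, or if a joint passes its speed limit or range.

## Working session

There is one attempt and no reset: what is moved stays moved. The work goes in short steps, Python scripts to look and compute and a tool call to move; the robot and the scene stay as the last step left them, time stands still between calls to the robot, and variables do not carry over. Pictures are saved under pics/ and viewed, and the job is handed in when it is done.

Besides the shell and the picture viewer there is one more tool, called after "Emit:" as a command line: name --argument value ..., lists and objects as JSON in quotes. step_arm: Moves the arm, as the interface text tells. Its arguments: {"type":"object","properties":{"series":{"type":"array"},"squeeze":{"type":"number"}},"required":["series"]}

```bash
ls; mkdir -p pics; python3 - <<'E'
from cell import status, vision, workorder
import cv2
print(status.get_obs())
for n in("side","top"):
    print(n,vision.camera_params(n))
    cv2.imwrite(f"pics/{n}0.png",vision.read_camera(n)[:,:,::-1])
E
```

```text
pics
{'time_s': 0.0, 'qpos': array([-67.03198113,  18.44085446,  -4.01553084,  83.17499415,
         1.29478143,  78.54183756,  -3.25978342]), 'joint_velocities': array([ 0.06326904,  0.02858807,  0.0082413 ,  0.01396228, -0.03014897,
       -0.01869826,  0.02098732]), 'effort': array([-5.05037278e-04, -4.91292286e+01, -4.03987644e-01, -3.12525845e+01,
       -6.39721518e-02,  4.38476563e-02,  1.37228412e-04]), 'tool_pos': array([0.24501715, 0.60146099, 0.22944036]), 'tool_rot': array([-1.79887547e+02,  5.58847373e-03,  1.57841911e+02]), 'force': array([ 0.48220698, -0.1906373 , -0.32367355]), 'wrist_torque': array([ 0.00620244,  0.02636954, -0.02081449]), 'grip_width': 0.08686586561090234}
side {'fovy': 51.36392473825284, 'cx': 319.2234858118967, 'cy': 196.69055962727901, 'dist': array([-0.01778521,  0.        ,  0.        ,  0.        ,  0.        ]), 'eye': array([ 0.41330086, -0.89077676,  0.77408153]), 'orientation': array([-127.22627683,   -0.42020199,   -8.67976257])}
top {'fovy': 55.301374939321754, 'cx': 322.7028519745853, 'cy': 201.46031353032768, 'dist': array([0.02389534, 0.        , 0.        , 0.        , 0.        ]), 'eye': array([0.48245092, 0.01673832, 1.00816909]), 'orientation': array([-176.40916035,    0.2114244 ,  -91.05820163])}
```

View pics/side0.png

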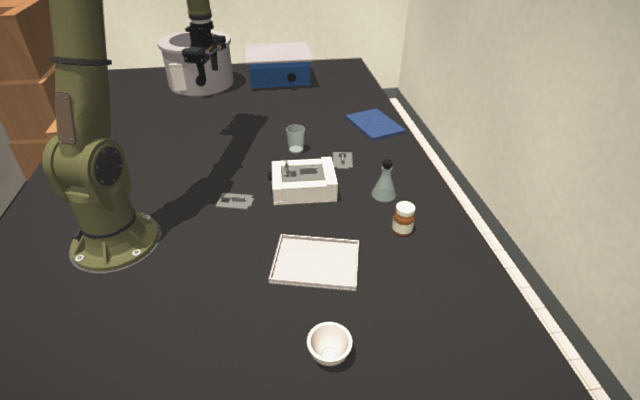

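View pics/top0.png

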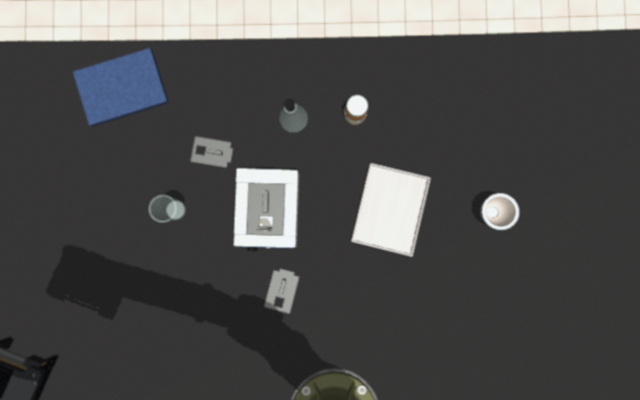

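The unit is at about (266,208) in the top picture, with its knob end facing the robot. The tray is at (391,210). Two smaller look-alike covers lie at (212,152) and (283,291). I'll zoom in for corners.

```bash
cat > h.py <<'E'
import numpy as np, cv2
from scipy.spatial.transform import Rotation as Rn
from cell import status, vision, workorder
def cam(n):
    p=vision.camera_params(n); f=200/np.tan(np.radians(p['fovy']/2))
    K=np.array([[f,0,p['cx']],[0,f,p['cy']],[0,0,1]])
    R=Rn.from_euler('xyz',p['orientation'],degrees=True).as_matrix()
    return K,np.array(p['dist']),R,np.array(p['eye'])
def proj(n,P):
    K,d,R,e=cam(n); P=np.atleast_2d(P).astype(float)
    rv=cv2.Rodrigues(R.T)[0]; return cv2.projectPoints(P,rv,-R.T@e,K,d)[0].reshape(-1,2)
def onz(n,uv,z):
    K,d,R,e=cam(n); u=cv2.undistortPoints(np.array(uv,float).reshape(-1,1,2),K,d).reshape(-1,2)
    D=np.c_[u,np.ones(len(u))]@R.T
    z=np.broadcast_to(z,len(D)); return e+D*((z-e[2])/D[:,2])[:,None]
def crop(img,x0,y0,w,h,s,name):
    c=img[y0:y0+h,x0:x0+w]; cv2.imwrite(name,cv2.resize(c,None,fx=s,fy=s,interpolation=cv2.INTER_CUBIC))
E
python3 - <<'E'
from h import *
t=cv2.imread('pics/top0.png'); s=cv2.imread('pics/side0.png')
crop(t,225,160,85,95,6,'pics/t_unit.png'); crop(t,345,155,95,105,5,'pics/t_tray.png')
crop(s,262,145,85,65,8,'pics/s_unit.png')
print(onz('top',[(391,210),(266,208)],0))
E
```

```text
[[ 0.51983206 -0.16047814  0.        ]
 [ 0.53126096  0.16947156  0.        ]]
```

View pics/t_unit.png

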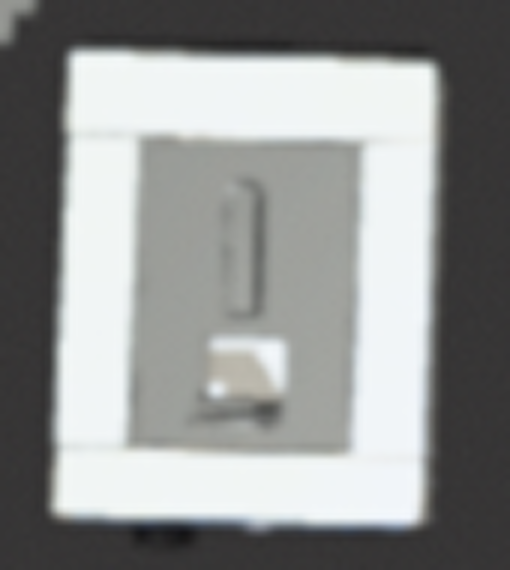

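View pics/t_tray.png

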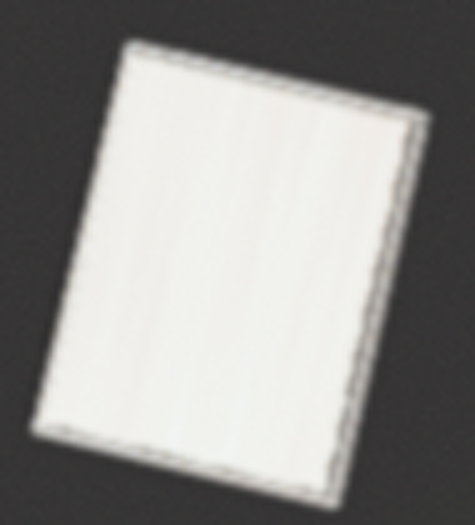

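View pics/s_unit.png

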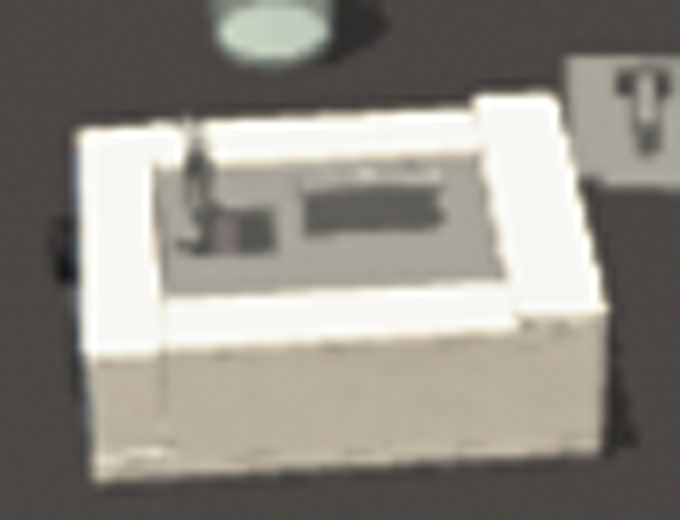

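```bash
cat > fit.py <<'E'
from h import *
from scipy.optimize import least_squares
def px(c,x0,y0,s): return np.array([(x0+(a+.5)/s-.5,y0+(b+.5)/s-.5) for a,b in c])
def world(p,P):
    c,s=np.cos(p[2]),np.sin(p[2]); P=np.array(P,float)/1000
    return np.c_[p[0]+c*P[:,0]-s*P[:,1],p[1]+s*P[:,0]+c*P[:,1],P[:,2]]
def fit(obs,p0):
    f=lambda p:np.concatenate([(proj(n,world(p,P))-uv).ravel() for n,P,uv in obs])
    r=least_squares(f,p0,loss='soft_l1'); return r.x,r.fun.reshape(-1,2)
E
python3 - <<'E'
from fit import *
T=px([(68,50),(438,62),(52,515),(425,523),(70,133),(435,140)],225,160,6)
TP=[(95,75,70.5),(95,-75,70.5),(-95,75,64),(-95,-75,64),(62,75,70.5),(62,-75,70.5)]
S=px([(555,93),(605,312),(600,452),(92,353),(95,480),(78,130)],262,145,8)
SP=[(95,75,70.5),(95,-75,70.5),(95,-75,0),(-95,-75,64),(-95,-75,0),(-95,75,64)]
for obs in ([('top',TP,T)],[('side',SP,S)],[('top',TP,T),('side',SP,S)]):
    p,r=fit(obs,[.53,.16,0]); print(p[:2],np.degrees(p[2])); print(r.round(1).tolist())
pu=p
t=px([(128,40),(430,115),(337,508),(32,430)],345,155,5)
tp=[(105,80,16),(105,-80,16),(-105,-80,16),(-105,80,16)]
p,r=fit([('top',tp,t)],[.52,-.16,-.2]);print('tray',p[:2],np.degrees(p[2]),r.round(1).tolist())
tr=p
s=cv2.imread('pics/side0.png')
for P,n in ((proj('side',world(tr,tp)),'tray'),): 
    print(P)
# features: rib ends top, tab top in both images
for n in('top','side'):
    print(n,proj(n,world(pu,[(-12,0,84),(40,0,84),(-52,11,106),(-52,-11,106),(-56,13,108),(-56,-13,108)])).round(1).tolist())
E
```

```text
[0.5294571  0.15990814] -2.5909901995238327
[[0.7, 0.3], [-0.4, -0.1], [0.8, -0.2], [-0.4, 0.1], [-0.2, -0.3], [-0.3, 0.2]]
[0.52946627 0.1620932 ] -2.5822875549923427
[[-0.1, -0.3], [0.2, -0.8], [0.1, 0.7], [-0.7, -0.4], [0.2, 1.0], [0.2, -0.2]]
[0.5294086 0.1602969] -2.6290167720138284
[[0.5, 0.3], [-0.5, -0.1], [0.6, -0.2], [-0.6, 0.2], [-0.3, -0.3], [-0.4, 0.2], [-0.0, 0.0], [0.3, -0.4], [0.1, 1.1], [-0.7, -0.1], [0.2, 1.4], [0.3, 0.1]]
tray [ 0.52187155 -0.15752604] -15.24187575312254 [[0.4, 0.1], [-0.3, -0.1], [-0.3, -0.1], [0.3, 0.2]]
[[358.63575178 240.03977915]
 [355.93952705 286.50806207]
 [268.1126628  278.2927997 ]
 [280.63627499 233.50363771]]
top [[264.3, 212.1], [265.1, 190.7], [257.6, 228.6], [266.9, 228.8], [256.5, 230.3], [267.6, 230.6]]
side [[299.1, 167.2], [316.2, 166.3], [285.4, 159.7], [285.7, 163.7], [284.0, 158.9], [284.4, 163.5]]
```

```bash
cat >> fit.py <<'E'
U=np.array([.5294,.1605,np.radians(-2.6)])
TR=np.array([.5219,-.1575,np.radians(-15.2)])
E
python3 - <<'E'
from fit import *
o=status.get_obs(); print(o['time_s'],o['tool_pos'],o['tool_rot'])
print(world(U,[(-82,0,94),(-82,0,130),(8,0,90)]))
# objects rough
print(onz('top',[(293,125),(290,104),(356,113),(357,105),(160,209),(176,210),(500,212)],[0,.125,0,.085,0,.085,.055]))
t=cv2.imread('pics/top0.png'); crop(t,245,185,45,60,12,'pics/t_tab.png')
E
```

```text
0.1 [0.24504283 0.6015081  0.2295367 ] [-1.79898127e+02  6.44586040e-03  1.57839863e+02]
[[0.44748441 0.16421977 0.094     ]
 [0.44748441 0.16421977 0.13      ]
 [0.53739176 0.1601371  0.09      ]]
[[ 0.75236604  0.09502185  0.        ]
 [ 0.76904686  0.09164999  0.125     ]
 [ 0.78164052 -0.07433215  0.        ]
 [ 0.77629166 -0.06956578  0.085     ]
 [ 0.53388711  0.44842166  0.        ]
 [ 0.52640386  0.37362984  0.085     ]
 [ 0.50790598 -0.42008919  0.055     ]]
```

View pics/t_tab.png

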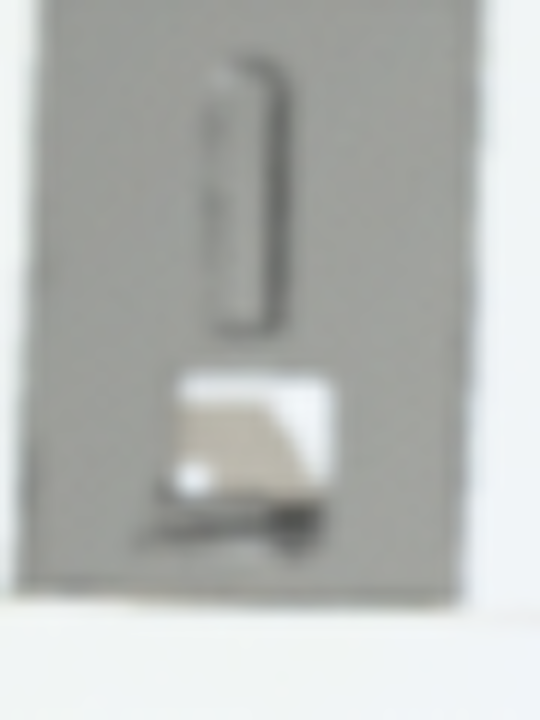

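Emit:
step_arm --series '[{"x": 0.015, "y": -0.035, "z": 0, "az": 2, "claw": 0}, {"x": 0.033, "y": -0.073, "z": -0.005, "az": 4, "claw": 0}, {"x": 0.05, "y": -0.11, "z": -0.01, "az": 6, "claw": 0}, {"x": 0.07, "y": -0.15, "z": -0.015, "az": 8, "claw": 0}, {"x": 0.088, "y": -0.19, "z": -0.02, "az": 10, "claw": 0}, {"x": 0.106, "y": -0.23, "z": -0.025, "az": 12, "claw": 0}, {"x": 0.125, "y": -0.27, "z": -0.03, "az": 14, "claw": 0}, {"x": 0.143, "y": -0.31, "z": -0.035, "az": 16, "claw": 0}, {"x": 0.16, "y": -0.35, "z": -0.04, "az": 18, "claw": 0}, {"x": 0.18, "y": -0.39, "z": -0.045, "az": 19.6, "claw": 0}, {"x": 0.193, "y": -0.42, "z": -0.05, "az": 19.6, "claw": 0}, {"x": 0.2, "y": -0.437, "z": -0.05, "az": 19.6, "claw": 0}]' --squeeze 10

```text
invalid input
```

```bash
cat > look.py <<'E'
import sys
from fit import *
o=status.get_obs()
for k in('time_s','tool_pos','tool_rot','force','grip_width'): print(k,np.round(o[k],4))
tag=sys.argv[1]
for a in sys.argv[2:]:
    n,x,y,w,h,s=a.split(','); x,y,w,h,s=map(int,(x,y,w,h,s))
    im=vision.read_camera(n)[:,:,::-1]; crop(im,x,y,w,h,s,f'pics/{tag}_{n}.png')
E
python3 look.py a side,240,110,130,100,6 top,220,150,100,120,5
```

```text
time_s 0.1
tool_pos [0.245  0.6015 0.2295]
tool_rot [-1.798981e+02  6.400000e-03  1.578399e+02]
force [-0.052  -0.2215 -0.762 ]
grip_width 0.087
```

Emit:
step_arm --series '[{"ax": 0, "ay": 0, "az": 2, "x": 0.015, "y": -0.035, "z": 0, "claw": 0}, {"ax": 0, "ay": 0, "az": 4, "x": 0.033, "y": -0.073, "z": -0.005, "claw": 0}, {"ax": 0, "ay": 0, "az": 6, "x": 0.05, "y": -0.11, "z": -0.01, "claw": 0}, {"ax": 0, "ay": 0, "az": 8, "x": 0.07, "y": -0.15, "z": -0.015, "claw": 0}, {"ax": 0, "ay": 0, "az": 10, "x": 0.088, "y": -0.19, "z": -0.02, "claw": 0}, {"ax": 0, "ay": 0, "az": 12, "x": 0.106, "y": -0.23, "z": -0.025, "claw": 0}, {"ax": 0, "ay": 0, "az": 14, "x": 0.125, "y": -0.27, "z": -0.03, "claw": 0}, {"ax": 0, "ay": 0, "az": 16, "x": 0.143, "y": -0.31, "z": -0.035, "claw": 0}, {"ax": 0, "ay": 0, "az": 18, "x": 0.16, "y": -0.35, "z": -0.04, "claw": 0}, {"ax": 0, "ay": 0, "az": 19.6, "x": 0.18, "y": -0.39, "z": -0.045, "claw": 0}, {"ax": 0, "ay": 0, "az": 19.6, "x": 0.193, "y": -0.42, "z": -0.05, "claw": 0}, {"ax": 0, "ay": 0, "az": 19.6, "x": 0.2, "y": -0.437, "z": -0.05, "claw": 0}]' --squeeze 10

```text
time_s: 1.4
tool_pos: [0.4458, 0.1614, 0.1799]
tool_rot: [-179.9, -0.0, 177.2]
force: [-0.4, 0.5, -0.3]
grip_width: 0.0026
```

```bash
python3 look.py a side,240,110,130,100,6 top,220,150,100,120,5
```

```text
time_s 1.4
tool_pos [0.4458 0.1614 0.1799]
tool_rot [-1.799378e+02 -3.960000e-02  1.771968e+02]
force [-0.3619  0.465  -0.2819]
grip_width 0.0026
```

View pics/a_side.png

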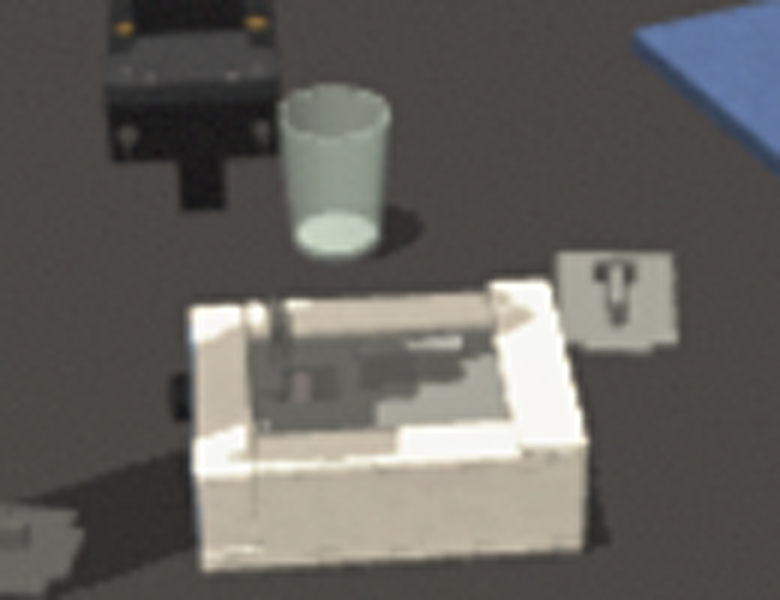

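```bash
python3 look.py b
```

```text
time_s 1.5
tool_pos [0.4462 0.1619 0.1805]
tool_rot [-1.799652e+02  1.050000e-02  1.771162e+02]
force [ 0.5898 -0.221   0.1875]
grip_width 0.0013
```

Emit:
step_arm --series '[{"ax": 0, "ay": 0, "az": 0.2, "x": 0, "y": 0.002, "z": -0.03, "claw": 0}, {"ax": 0, "ay": 0, "az": 0.2, "x": 0, "y": 0.002, "z": -0.06, "claw": 0}, {"ax": 0, "ay": 0, "az": 0.2, "x": 0, "y": 0.002, "z": -0.08, "claw": 0}, {"ax": 0, "ay": 0, "az": 0.2, "x": 0, "y": 0.002, "z": -0.086, "claw": 0}, {"ax": 0, "ay": 0, "az": 0.2, "x": 0, "y": 0.002, "z": -0.086, "claw": 0}, {"ax": 0, "ay": 0, "az": 0.2, "x": 0, "y": 0.002, "z": -0.086, "claw": 0}]'

```text
time_s: 2.1
tool_pos: [0.4458, 0.1679, 0.0956]
tool_rot: [179.9, 0.1, 177.7]
force: [0.7, 0.6, 0.1]
grip_width: 0.0004
```

```bash
python3 look.py b side,240,110,130,100,6
```

```text
time_s 2.1
tool_pos [0.4458 0.1679 0.0956]
tool_rot [1.799397e+02 8.180000e-02 1.776835e+02]
force [0.7063 0.5645 0.0937]
grip_width 0.0004
```

View pics/b_side.png

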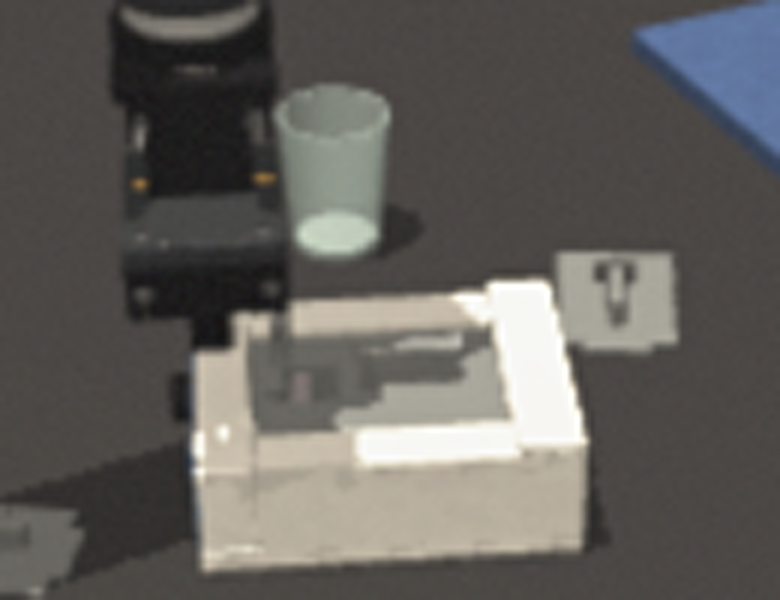

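Emit:
step_arm --series '[{"ax": 0, "ay": 0, "az": 0, "x": 0.003, "y": -0.001, "z": -0.0015, "claw": 0}, {"ax": 0, "ay": 0, "az": 0, "x": 0.006, "y": -0.001, "z": -0.0015, "claw": 0}, {"ax": 0, "ay": 0, "az": 0, "x": 0.009, "y": -0.001, "z": -0.0015, "claw": 0}, {"ax": 0, "ay": 0, "az": 0, "x": 0.009, "y": -0.001, "z": -0.0015, "claw": 0}, {"ax": 0, "ay": 0, "az": 0, "x": 0.009, "y": -0.001, "z": -0.0015, "claw": 0}, {"ax": 0, "ay": 0, "az": 0, "x": 0.009, "y": -0.001, "z": -0.0015, "claw": 0}]'

```text
time_s: 2.75
tool_pos: [0.4541, 0.166, 0.093]
tool_rot: [-180.0, -0.0, 177.6]
force: [0.2, 0.3, -0.4]
grip_width: 0.0004
```

Emit:
step_arm --series '[{"ax": 0, "ay": 0, "az": 0, "x": 0.0015, "y": -0.0015, "z": 0, "claw": 0}, {"ax": 0, "ay": 0, "az": 0, "x": 0.003, "y": -0.0015, "z": 0, "claw": 0}, {"ax": 0, "ay": 0, "az": 0, "x": 0.0045, "y": -0.0015, "z": 0, "claw": 0}, {"ax": 0, "ay": 0, "az": 0, "x": 0.006, "y": -0.0015, "z": 0, "claw": 0}, {"ax": 0, "ay": 0, "az": 0, "x": 0.006, "y": -0.0015, "z": 0, "claw": 0}]'

```text
time_s: 3.25
tool_pos: [0.4605, 0.1645, 0.0931]
tool_rot: [180.0, 0.0, 177.6]
force: [-1.0, 0.9, -0.3]
grip_width: 0.0006
```

```bash
python3 look.py b
```

```text
time_s 3.25
tool_pos [0.4605 0.1645 0.0931]
tool_rot [1.799967e+02 1.240000e-02 1.776334e+02]
force [-1.0407  0.8501 -0.2504]
grip_width 0.0006
```

Emit:
step_arm --series '[{"ax": 0, "ay": 0, "az": 0, "x": 0.001, "y": 0, "z": 0, "claw": 0}, {"ax": 0, "ay": 0, "az": 0, "x": 0.002, "y": 0, "z": 0, "claw": 0}, {"ax": 0, "ay": 0, "az": 0, "x": 0.002, "y": 0, "z": 0, "claw": 0}]'

```text
time_s: 3.55
tool_pos: [0.4624, 0.1645, 0.0931]
tool_rot: [180.0, 0.0, 177.6]
force: [1.3, 0.1, 0.7]
grip_width: 0.001
```

Emit:
step_arm --series '[{"ax": 0, "ay": 0, "az": 0, "x": 0.001, "y": 0, "z": 0, "claw": 0}, {"ax": 0, "ay": 0, "az": 0, "x": 0.002, "y": 0, "z": 0, "claw": 0}, {"ax": 0, "ay": 0, "az": 0, "x": 0.002, "y": 0, "z": 0, "claw": 0}]'

```text
time_s: 3.85
tool_pos: [0.4637, 0.1644, 0.093]
tool_rot: [-180.0, -0.1, 177.6]
force: [-2.1, -0.3, 1.0]
grip_width: 0.0006
```

Emit:
step_arm --series '[{"ax": 0, "ay": 0, "az": 0, "x": 0.001, "y": 0, "z": 0, "claw": 0}, {"ax": 0, "ay": 0, "az": 0, "x": 0.002, "y": 0, "z": 0, "claw": 0}, {"ax": 0, "ay": 0, "az": 0, "x": 0.003, "y": 0, "z": 0, "claw": 0}, {"ax": 0, "ay": 0, "az": 0, "x": 0.003, "y": 0, "z": 0, "claw": 0}]'

```text
time_s: 4.25
tool_pos: [0.4665, 0.1644, 0.0928]
tool_rot: [-180.0, -0.1, 177.6]
force: [-4.8, 0.3, 2.2]
grip_width: 0.0008
```

Emit:
step_arm --series '[{"ax": 0, "ay": 0, "az": 0, "x": 0.001, "y": 0, "z": 0, "claw": 0}, {"ax": 0, "ay": 0, "az": 0, "x": 0.002, "y": 0, "z": 0, "claw": 0}, {"ax": 0, "ay": 0, "az": 0, "x": 0.002, "y": 0, "z": 0, "claw": 0}]'

```text
time_s: 4.55
tool_pos: [0.468, 0.1643, 0.0927]
tool_rot: [-180.0, -0.2, 177.6]
force: [-5.8, -0.6, 2.5]
grip_width: 0.0003
```

```bash
python3 look.py c side,240,110,130,100,6
```

```text
time_s 4.55
tool_pos [0.468  0.1643 0.0927]
tool_rot [-1.799612e+02 -1.550000e-01  1.776444e+02]
force [-5.8464 -0.5685  2.4805]
grip_width 0.0003
```

View pics/c_side.png

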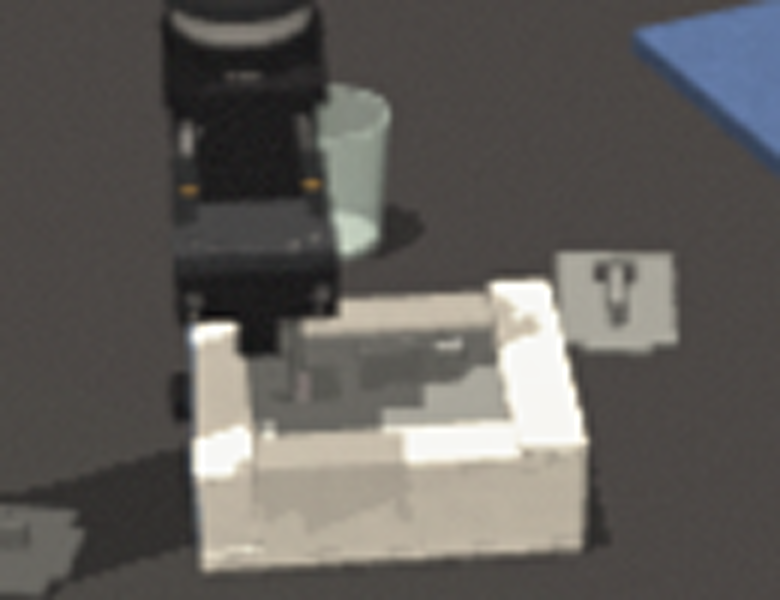

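Emit:
step_arm --series '[{"ax": 0, "ay": 0, "az": 0, "x": 0.001, "y": 0, "z": 0, "claw": 0}, {"ax": 0, "ay": 0, "az": 0, "x": 0.002, "y": 0, "z": 0, "claw": 0}, {"ax": 0, "ay": 0, "az": 0, "x": 0.002, "y": 0, "z": 0, "claw": 0}, {"ax": 0, "ay": 0, "az": 0, "x": 0.002, "y": 0, "z": 0, "claw": 0}]'

```text
time_s: 5.0
tool_pos: [0.4694, 0.1643, 0.0925]
tool_rot: [-179.9, -0.2, 177.6]
force: [-6.8, -0.5, 3.8]
grip_width: 0.0004
```

```bash
python3 look.py d side,240,110,130,100,6
```

```text
time_s 5.0
tool_pos [0.4694 0.1643 0.0925]
tool_rot [-179.9429   -0.2265  177.6492]
force [-6.8099 -0.4596  3.835 ]
grip_width 0.0004
```

View pics/d_side.png

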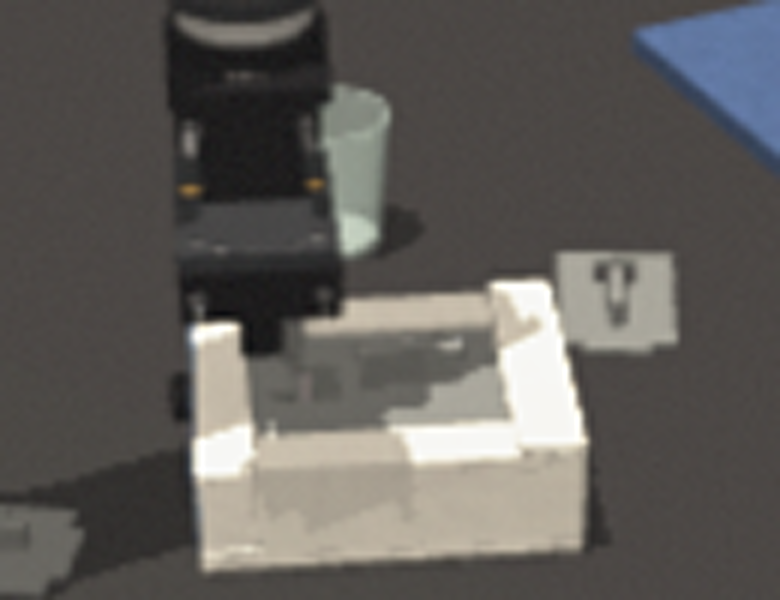

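Emit:
step_arm --series '[{"ax": 0, "ay": 0, "az": 0, "x": 0.001, "y": 0, "z": 0, "claw": 0}, {"ax": 0, "ay": 0, "az": 0, "x": 0.002, "y": 0, "z": 0, "claw": 0}, {"ax": 0, "ay": 0, "az": 0, "x": 0.002, "y": 0, "z": 0, "claw": 0}, {"ax": 0, "ay": 0, "az": 0, "x": 0.002, "y": 0, "z": 0, "claw": 0}, {"ax": 0, "ay": 0, "az": 0, "x": 0.002, "y": 0, "z": 0, "claw": 0}, {"ax": 0, "ay": 0, "az": 0, "x": 0.002, "y": 0, "z": 0, "claw": 0}]'

```text
time_s: 5.65
tool_pos: [0.4709, 0.1642, 0.0924]
tool_rot: [-179.9, -0.3, 177.7]
force: [-9.0, -0.1, 3.0]
grip_width: 0.0006
```

```bash
python3 look.py e side,240,110,130,100,6
```

```text
time_s 5.65
tool_pos [0.4709 0.1642 0.0924]
tool_rot [-179.9279   -0.288   177.6554]
force [-8.9627 -0.0706  3.0327]
grip_width 0.0006
```

View pics/e_side.png

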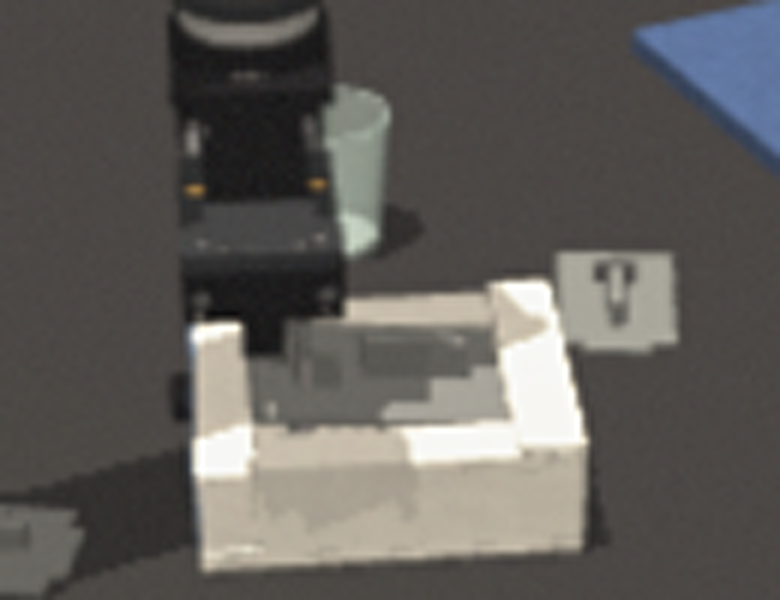

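The cover's front is starting to lift: the far rim strip at (370,312) is now partly hidden. I'll hold here.

Emit:
step_arm --series '[{"ax": 0, "ay": 0, "az": 0, "x": 0.0005, "y": 0, "z": 0, "claw": 0}, {"ax": 0, "ay": 0, "az": 0, "x": 0.0005, "y": 0, "z": 0, "claw": 0}, {"ax": 0, "ay": 0, "az": 0, "x": 0.0005, "y": 0, "z": 0, "claw": 0}, {"ax": 0, "ay": 0, "az": 0, "x": 0.0005, "y": 0, "z": 0, "claw": 0}, {"ax": 0, "ay": 0, "az": 0, "x": 0.0005, "y": 0, "z": 0, "claw": 0}, {"ax": 0, "ay": 0, "az": 0, "x": 0.0005, "y": 0, "z": 0, "claw": 0}, {"ax": 0, "ay": 0, "az": 0, "x": 0.0005, "y": 0, "z": 0, "claw": 0}, {"ax": 0, "ay": 0, "az": 0, "x": 0.0005, "y": 0, "z": 0, "claw": 0}, {"ax": 0, "ay": 0, "az": 0, "x": 0.0005, "y": 0, "z": 0, "claw": 0}, {"ax": 0, "ay": 0, "az": 0, "x": 0.0005, "y": 0, "z": 0, "claw": 0}, {"ax": 0, "ay": 0, "az": 0, "x": 0.0005, "y": 0, "z": 0, "claw": 0}, {"ax": 0, "ay": 0, "az": 0, "x": 0.0005, "y": 0, "z": 0, "claw": 0}]'

```text
time_s: 6.9
tool_pos: [0.4712, 0.1642, 0.0923]
tool_rot: [-179.9, -0.3, 177.7]
force: [-9.0, -0.6, 3.4]
grip_width: 0.0002
```

```bash
python3 look.py f side,240,110,130,100,6
```

```text
time_s 6.9
tool_pos [0.4712 0.1642 0.0923]
tool_rot [-179.924    -0.3086  177.6582]
force [-8.9732 -0.5754  3.38  ]
grip_width 0.0002
```

View pics/f_side.png

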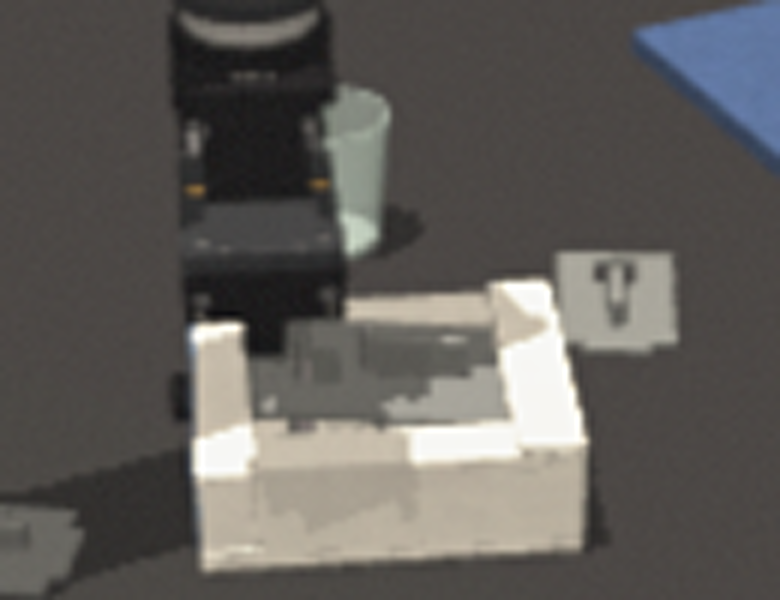

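```bash
python3 - <<'E'
from fit import *
th=.12
def cov(P,dz,t,dx=0):
    P=np.array(P,float);c,s=np.cos(t),np.sin(t)
    return np.c_[P[:,0]*c+P[:,2]*s+dx,P[:,1],-P[:,0]*s+P[:,2]*c+58+dz]
pts=[(-66,-44.5,4),(-66,-44.5,0),(-66,44.5,4),(60.5,-44.5,4),(60.5,44.5,4)]
for dz,t in((0,0),(7,.12)):
    p=proj('side',world(U,cov(pts,dz,t))); print(((p-[240,110]+.5)*6-.5).round(0).tolist())
    print(cov([(8,0,26),(8,0,4),(-66,0,4)],dz,t).round(1))
E
```

```text
[[255.0, 438.0], [255.0, 444.0], [249.0, 340.0], [510.0, 424.0], [490.0, 327.0]]
[[  8.   0.  84.]
 [  8.   0.  62.]
 [-66.   0.  62.]]
[[255.0, 413.0], [255.0, 419.0], [249.0, 315.0], [510.0, 424.0], [490.0, 327.0]]
[[ 11.1   0.   89.9]
 [  8.4   0.   68. ]
 [-65.    0.   76.9]]
```

Emit:
step_arm --series '[{"ax": 0, "ay": 0, "az": 0, "x": -0.004, "y": 0, "z": 0, "claw": 0}, {"ax": 0, "ay": 0, "az": 0, "x": -0.008, "y": 0, "z": 0, "claw": 0}, {"ax": 0, "ay": 0, "az": 0, "x": -0.014, "y": 0, "z": 0.0, "claw": 0}, {"ax": 0, "ay": 0, "az": 0, "x": -0.02, "y": 0, "z": 0.01, "claw": 0}, {"ax": 0, "ay": 0, "az": 0, "x": -0.02, "y": 0, "z": 0.04, "claw": 0}, {"ax": 0, "ay": 0, "az": 0, "x": -0.01, "y": 0, "z": 0.07, "claw": 20}, {"ax": 0, "ay": 2, "az": 0, "x": 0.02, "y": 0, "z": 0.07, "claw": 45}, {"ax": 0.2, "ay": 5, "az": 0, "x": 0.05, "y": -0.003, "z": 0.06, "claw": 45}, {"ax": 0.3, "ay": 6.9, "az": 0, "x": 0.072, "y": -0.004, "z": 0.045, "claw": 45}, {"ax": 0.3, "ay": 6.9, "az": 0, "x": 0.072, "y": -0.004, "z": 0.036, "claw": 45}, {"ax": 0.3, "ay": 6.9, "az": 0, "x": 0.072, "y": -0.004, "z": 0.036, "claw": 45}, {"ax": 0.3, "ay": 6.9, "az": 0, "x": 0.072, "y": -0.004, "z": 0.036, "claw": 45}]'

```text
time_s: 8.15
tool_pos: [0.5451, 0.1608, 0.1297]
tool_rot: [180.0, -6.9, 177.7]
force: [0.4, 0.8, 0.3]
grip_width: 0.038
```

```bash
python3 look.py g side,240,110,130,100,6 top,220,150,100,120,5
```

```text
time_s 8.15
tool_pos [0.5451 0.1608 0.1297]
tool_rot [179.9534  -6.8788 177.6734]
force [0.385  0.7733 0.2501]
grip_width 0.038
```

View pics/g_side.png

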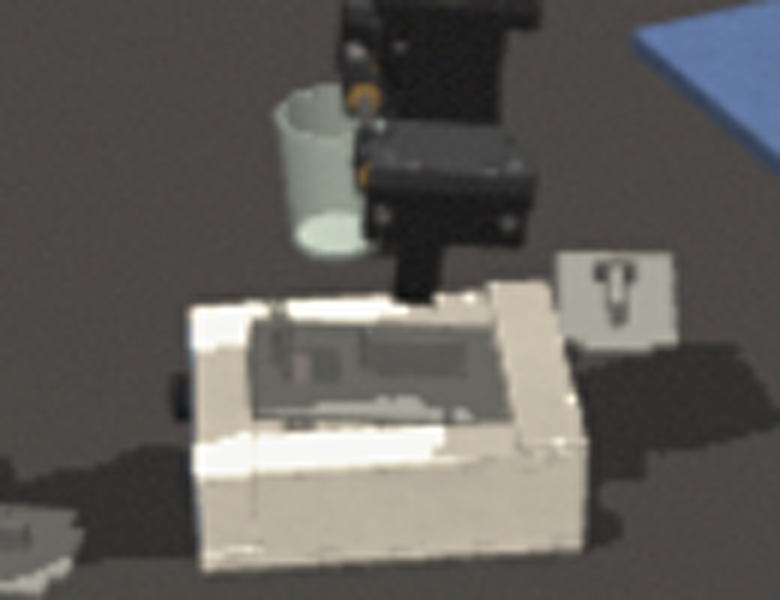

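View pics/g_top.png

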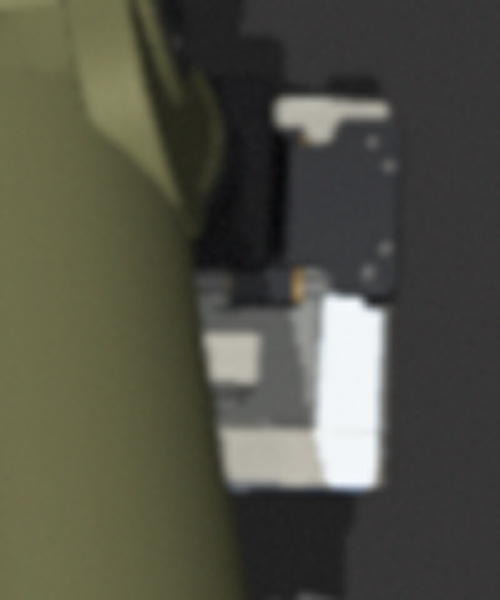

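Emit:
step_arm --series '[{"ax": 0, "ay": 0, "az": 0, "x": -0.002, "y": -0.0005, "z": -0.018, "claw": 45}, {"ax": 0, "ay": 0, "az": 0, "x": -0.004, "y": -0.0005, "z": -0.034, "claw": 45}, {"ax": 0, "ay": 0, "az": 0, "x": -0.0055, "y": -0.0005, "z": -0.044, "claw": 45}, {"ax": 0, "ay": 0, "az": 0, "x": -0.006, "y": -0.0005, "z": -0.048, "claw": 45}, {"ax": 0, "ay": 0, "az": 0, "x": -0.006, "y": -0.0005, "z": -0.048, "claw": 45}, {"ax": 0, "ay": 0, "az": 0, "x": -0.006, "y": -0.0005, "z": -0.048, "claw": 45}]'

```text
time_s: 8.85
tool_pos: [0.5402, 0.1602, 0.082]
tool_rot: [179.9, -6.8, 177.6]
force: [0.1, -0.6, 0.2]
grip_width: 0.039
```

```bash
python3 look.py h side,240,110,130,100,6
```

```text
time_s 8.85
tool_pos [0.5402 0.1602 0.082 ]
tool_rot [179.9449  -6.8288 177.6483]
force [ 0.0573 -0.5937  0.1907]
grip_width 0.039
```

View pics/h_side.png

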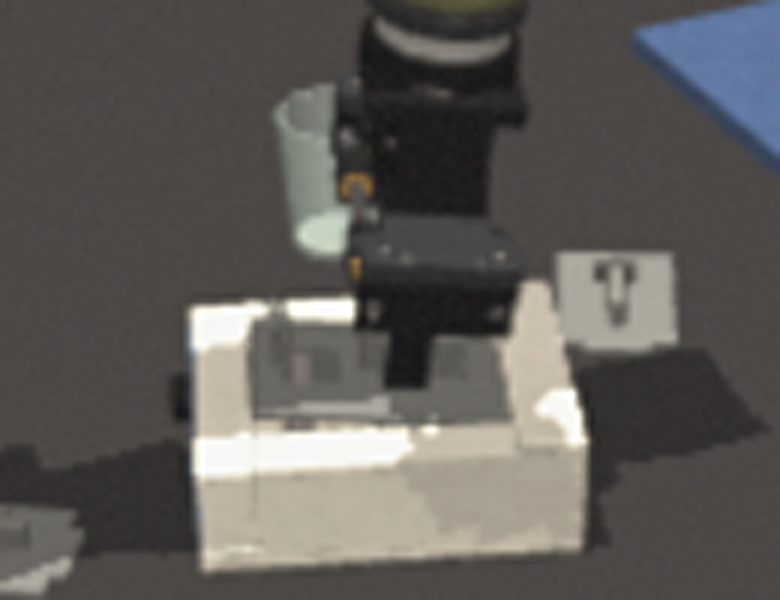

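Emit:
step_arm --series '[{"ax": 0, "ay": 0, "az": 0, "x": -0.0005, "y": 0, "z": -0.0015, "claw": 45}, {"ax": 0, "ay": 0, "az": 0, "x": -0.0005, "y": 0, "z": -0.003, "claw": 35}, {"ax": 0, "ay": 0, "az": 0, "x": -0.0005, "y": 0, "z": -0.003, "claw": 25}, {"ax": 0, "ay": 0, "az": 0, "x": -0.0005, "y": 0, "z": -0.003, "claw": 18}, {"ax": 0, "ay": 0, "az": 0, "x": -0.0005, "y": 0, "z": -0.003, "claw": 14}, {"ax": 0, "ay": 0, "az": 0, "x": -0.0005, "y": 0, "z": -0.003, "claw": 10}, {"ax": 0, "ay": 0, "az": 0, "x": -0.0005, "y": 0, "z": -0.003, "claw": 5}, {"ax": 0, "ay": 0, "az": 0, "x": -0.0005, "y": 0, "z": -0.003, "claw": 0}]' --squeeze 4

```text
time_s: 9.7
tool_pos: [0.5393, 0.16, 0.0781]
tool_rot: [180.0, -6.9, 177.6]
force: [-0.2, 0.6, 0.1]
grip_width: 0.0117
```

Emit:
step_arm --series '[{"ax": 0, "ay": 0, "az": 0, "x": 0, "y": 0, "z": 0, "claw": 0}, {"ax": 0, "ay": 0, "az": 0, "x": 0, "y": 0, "z": 0, "claw": 0}, {"ax": 0, "ay": 0, "az": 0, "x": 0, "y": 0, "z": 0, "claw": 0}]' --squeeze 25

```text
time_s: 10.0
tool_pos: [0.5393, 0.1599, 0.0781]
tool_rot: [180.0, -6.9, 177.6]
force: [-0.0, -0.3, 0.9]
grip_width: 0.0115
```

Emit:
step_arm --series '[{"ax": 0, "ay": 0, "az": 0, "x": -0.001, "y": 0, "z": 0, "claw": 0}, {"ax": 0, "ay": 0, "az": 0, "x": -0.002, "y": 0, "z": 0, "claw": 0}, {"ax": 0, "ay": 0, "az": 0, "x": -0.003, "y": 0, "z": 0, "claw": 0}, {"ax": 0, "ay": 0, "az": 0, "x": -0.003, "y": 0, "z": 0, "claw": 0}]'

```text
time_s: 10.4
tool_pos: [0.5364, 0.16, 0.0783]
tool_rot: [180.0, -6.9, 177.6]
force: [0.8, 0.6, 0.4]
grip_width: 0.0118
```

Emit:
step_arm --series '[{"ax": 0, "ay": 0, "az": 0, "x": -0.001, "y": 0, "z": 0, "claw": 0}, {"ax": 0, "ay": 0, "az": 0, "x": -0.002, "y": 0, "z": 0, "claw": 0}, {"ax": 0, "ay": 0, "az": 0, "x": -0.0035, "y": 0.0001, "z": 0, "claw": 0}, {"ax": 0, "ay": 0, "az": 0, "x": -0.005, "y": 0.0002, "z": 0, "claw": 0}, {"ax": 0, "ay": 0, "az": 0, "x": -0.0065, "y": 0.0003, "z": 0, "claw": 0}, {"ax": 0, "ay": 0, "az": 0, "x": -0.0065, "y": 0.0003, "z": 0, "claw": 0}]'

```text
time_s: 11.0
tool_pos: [0.5294, 0.1603, 0.0781]
tool_rot: [180.0, -6.9, 177.6]
force: [1.7, -0.0, 1.0]
grip_width: 0.0117
```

Emit:
step_arm --series '[{"ax": 0, "ay": 0, "az": 0, "x": -0.0015, "y": 0.0001, "z": 0, "claw": 0}, {"ax": 0, "ay": 0, "az": 0, "x": -0.003, "y": 0.0002, "z": 0, "claw": 0}, {"ax": 0, "ay": 0, "az": 0, "x": -0.0045, "y": 0.0003, "z": 0, "claw": 0}, {"ax": 0, "ay": 0, "az": 0, "x": -0.0055, "y": 0.0003, "z": 0, "claw": 0}, {"ax": 0, "ay": 0, "az": 0, "x": -0.0055, "y": 0.0003, "z": 0, "claw": 0}]'

```text
time_s: 11.5
tool_pos: [0.524, 0.1607, 0.0781]
tool_rot: [180.0, -6.9, 177.6]
force: [1.5, -0.5, 1.5]
grip_width: 0.012
```

```bash
python3 look.py i side,240,110,130,100,6
```

```text
time_s 11.5
tool_pos [0.524  0.1607 0.0781]
tool_rot [179.9784  -6.918  177.6495]
force [ 1.5098 -0.4802  1.4706]
grip_width 0.012
```

View pics/i_side.png

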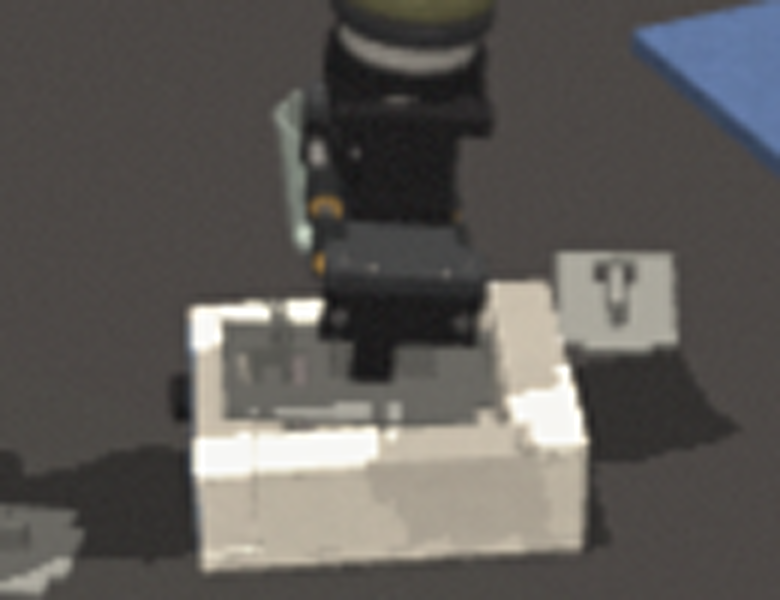

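Emit:
step_arm --series '[{"ax": 0, "ay": 0, "az": 0, "x": 0, "y": 0, "z": 0.002, "claw": 0}, {"ax": 0, "ay": 0, "az": 0, "x": 0, "y": 0, "z": 0.005, "claw": 0}, {"ax": 0, "ay": 0, "az": 0, "x": 0, "y": 0, "z": 0.009, "claw": 0}, {"ax": 0, "ay": 0, "az": 0, "x": 0, "y": 0, "z": 0.014, "claw": 0}, {"ax": 0, "ay": 0, "az": 0, "x": 0, "y": 0, "z": 0.02, "claw": 0}, {"ax": 0, "ay": 0, "az": 0, "x": 0, "y": 0, "z": 0.026, "claw": 0}]'

```text
time_s: 12.15
tool_pos: [0.5242, 0.1606, 0.1047]
tool_rot: [180.0, -6.9, 177.6]
force: [-0.2, -1.2, -1.4]
grip_width: 0.0119
```

Emit:
step_arm --series '[{"ax": 0, "ay": 0, "az": 0, "x": 0, "y": 0, "z": 0.01, "claw": 0}, {"ax": 0, "ay": 0, "az": 0, "x": 0, "y": 0, "z": 0.02, "claw": 0}, {"ax": 0, "ay": 0, "az": 0, "x": 0, "y": 0, "z": 0.03, "claw": 0}, {"ax": 0, "ay": 0, "az": 0, "x": 0, "y": 0, "z": 0.04, "claw": 0}, {"ax": 0, "ay": 0, "az": 0, "x": 0, "y": 0, "z": 0.05, "claw": 0}, {"ax": 0, "ay": 0, "az": 0, "x": 0, "y": 0, "z": 0.06, "claw": 0}, {"ax": 0, "ay": 0, "az": 0, "x": 0, "y": 0, "z": 0.06, "claw": 0}]'

```text
time_s: 12.85
tool_pos: [0.5252, 0.1609, 0.1659]
tool_rot: [179.9, -6.7, 177.6]
force: [0.4, -0.0, -2.6]
grip_width: 0.012
```

```bash
python3 look.py j side,240,70,130,130,5 top,220,150,100,120,5
```

```text
time_s 12.85
tool_pos [0.5252 0.1609 0.1659]
tool_rot [179.9068  -6.7483 177.6478]
force [ 0.4442 -0.0093 -2.6321]
grip_width 0.012
```

View pics/j_side.png

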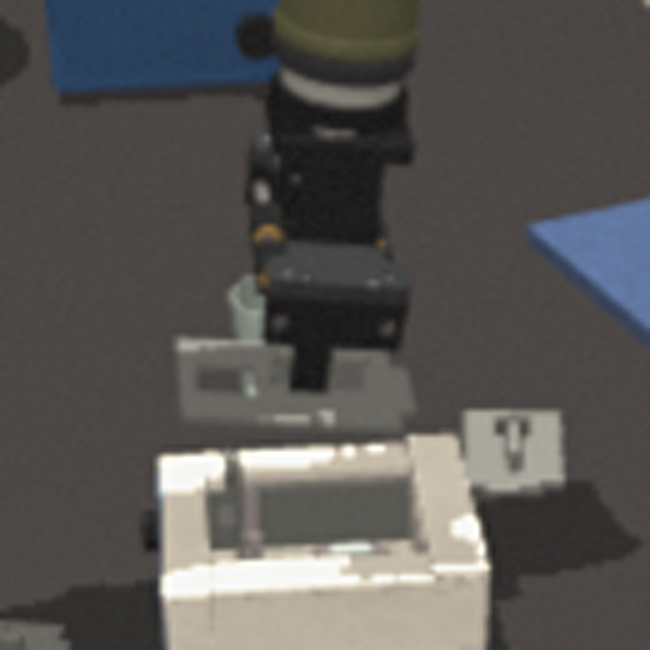

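```bash
python3 - <<'E'
from fit import *
o=status.get_obs()
R0=Rn.from_euler('xyz',o['tool_rot'],degrees=True)
R1=Rn.from_euler('xyz',[180,0,165.05],degrees=True)
print((R1*R0.inv()).as_rotvec(degrees=True), np.array([.5275,-.159,.15])-o['tool_pos'])
E
```

```text
[ -1.06696582  -6.82009325 -12.5750652 ] [ 0.00322332 -0.3195951  -0.0142007 ]
```

Emit:
step_arm --series '[{"ax": 0, "ay": -0.7, "az": -1.2, "x": 0, "y": -0.015, "z": 0.01, "claw": 0}, {"ax": -0.2, "ay": -1.4, "az": -2.5, "x": 0, "y": -0.04, "z": 0.01, "claw": 0}, {"ax": -0.3, "ay": -2, "az": -3.8, "x": 0, "y": -0.07, "z": 0.01, "claw": 0}, {"ax": -0.4, "ay": -2.8, "az": -5.1, "x": 0.001, "y": -0.1, "z": 0.01, "claw": 0}, {"ax": -0.5, "ay": -3.4, "az": -6.3, "x": 0.001, "y": -0.13, "z": 0.01, "claw": 0}, {"ax": -0.6, "ay": -4.1, "az": -7.6, "x": 0.002, "y": -0.16, "z": 0.01, "claw": 0}, {"ax": -0.7, "ay": -4.8, "az": -8.8, "x": 0.002, "y": -0.19, "z": 0.01, "claw": 0}, {"ax": -0.85, "ay": -5.5, "az": -10, "x": 0.003, "y": -0.22, "z": 0.005, "claw": 0}, {"ax": -0.95, "ay": -6.1, "az": -11.3, "x": 0.003, "y": -0.25, "z": 0, "claw": 0}, {"ax": -1.07, "ay": -6.82, "az": -12.6, "x": 0.003, "y": -0.28, "z": -0.015, "claw": 0}, {"ax": -1.07, "ay": -6.82, "az": -12.6, "x": 0.003, "y": -0.305, "z": -0.03, "claw": 0}, {"ax": -1.07, "ay": -6.82, "az": -12.6, "x": 0.003, "y": -0.32, "z": -0.045, "claw": 0}]'

```text
time_s: 14.15
tool_pos: [0.5256, -0.1646, 0.1189]
tool_rot: [-179.9, 0.0, 164.7]
force: [0.2, -0.8, -2.4]
grip_width: 0.0118
```

Emit:
step_arm --series '[{"ax": 0, "ay": 0, "az": 0, "x": 0, "y": 0, "z": -0.01, "claw": 0}, {"ax": 0, "ay": 0, "az": 0, "x": 0, "y": 0, "z": -0.02, "claw": 0}, {"ax": 0, "ay": 0, "az": 0, "x": 0, "y": 0, "z": -0.03, "claw": 0}, {"ax": 0, "ay": 0, "az": 0, "x": 0, "y": 0, "z": -0.035, "claw": 0}, {"ax": 0, "ay": 0, "az": 0, "x": 0, "y": 0, "z": -0.035, "claw": 0}, {"ax": 0, "ay": 0, "az": 0, "x": 0, "y": 0, "z": -0.035, "claw": 0}]'

```text
time_s: 14.75
tool_pos: [0.5276, -0.1589, 0.0844]
tool_rot: [-180.0, 0.0, 165.1]
force: [0.6, -0.8, -1.6]
grip_width: 0.0122
```

```bash
python3 look.py k side,250,170,130,130,5 top,340,150,110,120,5
```

```text
time_s 14.75
tool_pos [ 0.5276 -0.1589  0.0844]
tool_rot [-1.799980e+02  1.130000e-02  1.650818e+02]
force [ 0.5843 -0.8436 -1.6179]
grip_width 0.0122
```

View pics/k_side.png

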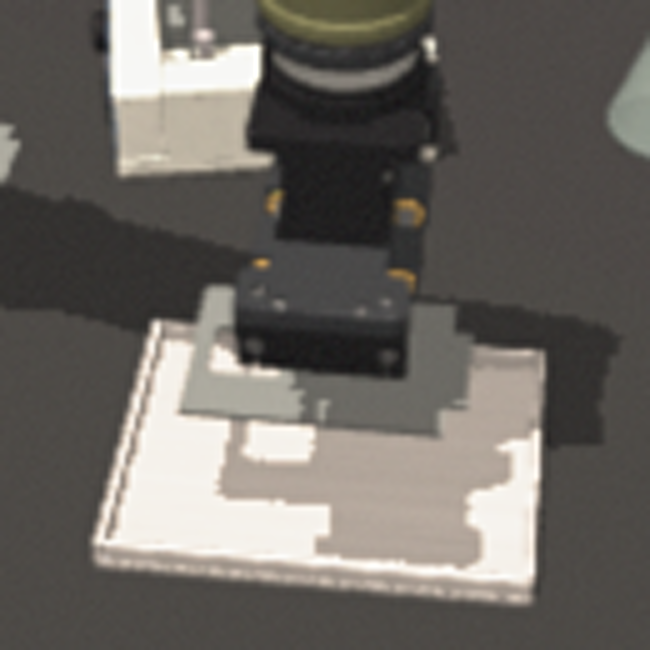

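View pics/k_top.png

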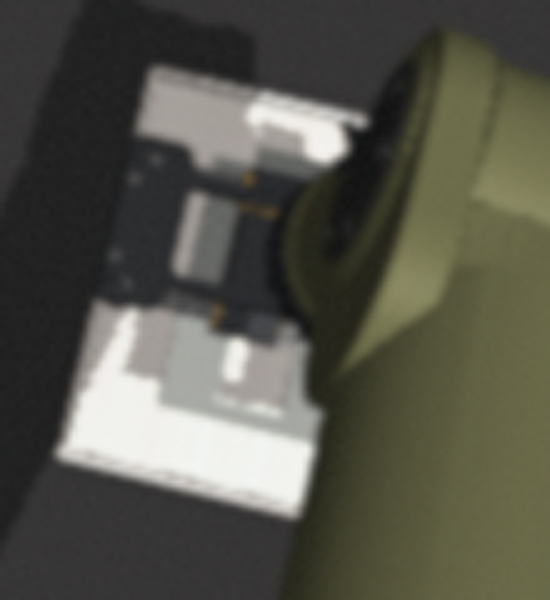

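Emit:
step_arm --series '[{"ax": 0, "ay": 0, "az": 0, "x": 0, "y": 0, "z": -0.01, "claw": 0}, {"ax": 0, "ay": 0, "az": 0, "x": 0, "y": 0, "z": -0.02, "claw": 0}, {"ax": 0, "ay": 0, "az": 0, "x": 0, "y": 0, "z": -0.03, "claw": 0}, {"ax": 0, "ay": 0, "az": 0, "x": 0, "y": 0, "z": -0.04, "claw": 0}, {"ax": 0, "ay": 0, "az": 0, "x": 0, "y": 0, "z": -0.048, "claw": 0}, {"ax": 0, "ay": 0, "az": 0, "x": 0, "y": 0, "z": -0.055, "claw": 0}, {"ax": 0, "ay": 0, "az": 0, "x": 0, "y": 0, "z": -0.058, "claw": 0}, {"ax": 0, "ay": 0, "az": 0, "x": 0, "y": 0, "z": -0.06, "claw": 0}, {"ax": 0, "ay": 0, "az": 0, "x": 0, "y": 0, "z": -0.06, "claw": 0}]'

```text
time_s: 15.75
tool_pos: [0.5273, -0.1595, 0.024]
tool_rot: [-180.0, -0.0, 165.0]
force: [-0.1, 0.1, -2.3]
grip_width: 0.0115
```

Emit:
step_arm --series '[{"ax": 0, "ay": 0, "az": 0, "x": 0, "y": 0, "z": -0.001, "claw": 0}, {"ax": 0, "ay": 0, "az": 0, "x": 0, "y": 0, "z": -0.002, "claw": 0}, {"ax": 0, "ay": 0, "az": 0, "x": 0, "y": 0, "z": -0.003, "claw": 0}, {"ax": 0, "ay": 0, "az": 0, "x": 0, "y": 0, "z": -0.003, "claw": 0}]'

```text
time_s: 16.15
tool_pos: [0.5272, -0.1594, 0.0211]
tool_rot: [-180.0, -0.0, 165.0]
force: [0.3, -0.6, -1.6]
grip_width: 0.0119
```

Emit:
step_arm --series '[{"ax": 0, "ay": 0, "az": 0, "x": 0, "y": 0, "z": -0.0005, "claw": 0}, {"ax": 0, "ay": 0, "az": 0, "x": 0, "y": 0, "z": -0.001, "claw": 0}, {"ax": 0, "ay": 0, "az": 0, "x": 0, "y": 0, "z": -0.0015, "claw": 0}, {"ax": 0, "ay": 0, "az": 0, "x": 0, "y": 0, "z": -0.0015, "claw": 0}]'

```text
time_s: 16.55
tool_pos: [0.5272, -0.1594, 0.0195]
tool_rot: [-180.0, -0.0, 165.0]
force: [0.0, 0.4, -1.4]
grip_width: 0.0119
```

Emit:
step_arm --series '[{"ax": 0, "ay": 0, "az": 0, "x": 0, "y": 0, "z": -0.0005, "claw": 0}, {"ax": 0, "ay": 0, "az": 0, "x": 0, "y": 0, "z": -0.001, "claw": 0}, {"ax": 0, "ay": 0, "az": 0, "x": 0, "y": 0, "z": -0.001, "claw": 0}]'

```text
time_s: 16.85
tool_pos: [0.5272, -0.1594, 0.0185]
tool_rot: [-180.0, -0.0, 165.0]
force: [0.3, -0.3, -1.4]
grip_width: 0.0116
```

Emit:
step_arm --series '[{"ax": 0, "ay": 0, "az": 0, "x": 0, "y": 0, "z": -0.0005, "claw": 0}, {"ax": 0, "ay": 0, "az": 0, "x": 0, "y": 0, "z": -0.001, "claw": 0}, {"ax": 0, "ay": 0, "az": 0, "x": 0, "y": 0, "z": -0.001, "claw": 0}]'

```text
time_s: 17.15
tool_pos: [0.5273, -0.1594, 0.0179]
tool_rot: [180.0, -0.0, 165.0]
force: [-0.9, 1.3, 1.4]
grip_width: 0.0117
```

Emit:
step_arm --series '[{"ax": 0, "ay": 0, "az": 0, "x": 0, "y": 0, "z": -0.0005, "claw": 0}, {"ax": 0, "ay": 0, "az": 0, "x": 0, "y": 0, "z": -0.001, "claw": 0}, {"ax": 0, "ay": 0, "az": 0, "x": 0, "y": 0, "z": -0.001, "claw": 0}]'

```text
time_s: 17.45
tool_pos: [0.5272, -0.1594, 0.0177]
tool_rot: [180.0, -0.0, 165.0]
force: [-4.2, 1.3, 9.4]
grip_width: 0.0116
```

Emit:
step_arm --series '[{"ax": 0, "ay": 0, "az": 0, "x": 0, "y": 0, "z": 0.0006, "claw": 0}, {"ax": 0, "ay": 0, "az": 0, "x": 0, "y": 0, "z": 0.0007, "claw": 0}, {"ax": 0, "ay": 0, "az": 0, "x": 0, "y": 0, "z": 0.0007, "claw": 16}, {"ax": 0, "ay": 0, "az": 0, "x": 0, "y": 0, "z": 0.0007, "claw": 22}, {"ax": 0, "ay": 0, "az": 0, "x": 0, "y": 0, "z": 0.0007, "claw": 32}, {"ax": 0, "ay": 0, "az": 0, "x": 0, "y": 0, "z": 0.0007, "claw": 40}, {"ax": 0, "ay": 0, "az": 0, "x": 0, "y": 0, "z": 0.0007, "claw": 40}, {"ax": 0, "ay": 0, "az": 0, "x": 0, "y": 0, "z": 0.0007, "claw": 40}]' --squeeze 5

```text
time_s: 18.25
tool_pos: [0.5272, -0.1594, 0.0172]
tool_rot: [-180.0, -0.0, 165.0]
force: [0.2, 0.1, -0.2]
grip_width: 0.0339
```

Released with no residual force. I'll lift straight up, then swing clear toward the start side at height.

Emit:
step_arm --series '[{"ax": 0, "ay": 0, "az": 0, "x": 0, "y": 0, "z": 0.005, "claw": 40}, {"ax": 0, "ay": 0, "az": 0, "x": 0, "y": 0, "z": 0.015, "claw": 40}, {"ax": 0, "ay": 0, "az": 0, "x": 0, "y": 0, "z": 0.035, "claw": 40}, {"ax": 0, "ay": 0, "az": 0, "x": 0, "y": 0, "z": 0.07, "claw": 40}, {"ax": 0, "ay": 0, "az": 0, "x": 0, "y": 0, "z": 0.11, "claw": 40}, {"ax": 0, "ay": 0, "az": 0, "x": 0, "y": 0, "z": 0.15, "claw": 40}, {"ax": 0, "ay": 0, "az": 0, "x": 0, "y": -0.03, "z": 0.19, "claw": 40}, {"ax": 0, "ay": 0, "az": 0, "x": -0.01, "y": -0.07, "z": 0.21, "claw": 40}, {"ax": 0, "ay": 0, "az": 0, "x": -0.02, "y": -0.11, "z": 0.21, "claw": 40}, {"ax": 0, "ay": 0, "az": 0, "x": -0.03, "y": -0.15, "z": 0.21, "claw": 40}, {"ax": 0, "ay": 0, "az": 0, "x": -0.04, "y": -0.19, "z": 0.21, "claw": 40}, {"ax": 0, "ay": 0, "az": 0, "x": -0.05, "y": -0.23, "z": 0.21, "claw": 40}]'

```text
time_s: 19.45
tool_pos: [0.4768, -0.3909, 0.2286]
tool_rot: [-180.0, 0.1, 165.0]
force: [-0.2, -0.0, 0.1]
grip_width: 0.035
```

```bash
python3 look.py l side,0,0,640,400,1 top,0,0,640,400,1
```

```text
time_s 19.45
tool_pos [ 0.4768 -0.3909  0.2286]
tool_rot [-1.799912e+02  7.940000e-02  1.650392e+02]
force [-0.213  -0.0073  0.1039]
grip_width 0.035
```

View pics/l_side.png

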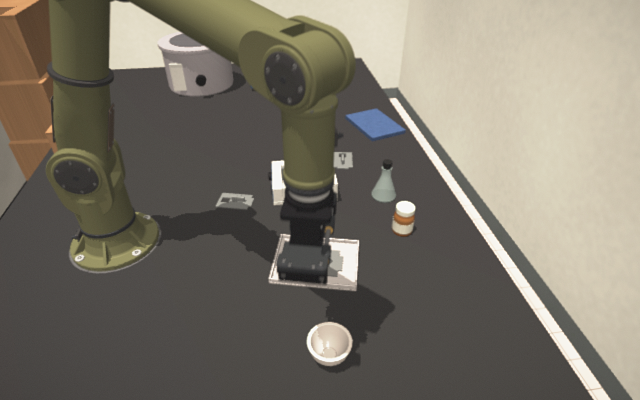

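View pics/l_top.png

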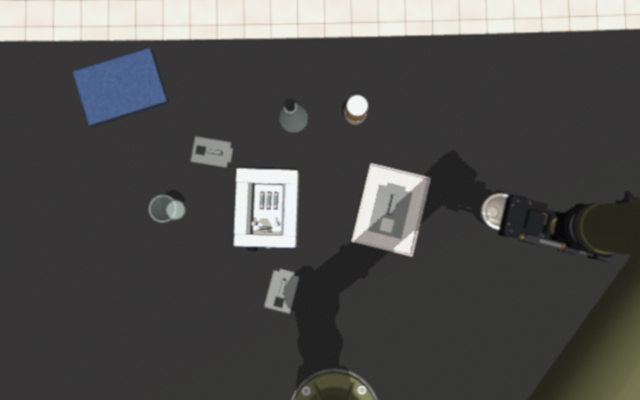

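```bash
python3 - <<'E'
from fit import *
t=cv2.imread('pics/l_top.png'); crop(t,345,155,95,105,5,'pics/l_tray.png')
c,s=np.cos(TR[2]),np.sin(TR[2])
p=world(TR,[(-68.25,-44.5,8),(-68.25,44.5,8),(58.25,-44.5,8),(58.25,44.5,8)]);q=proj('top',p)
print(((q-[345,155]+.5)*5-.5).round())
E
```

```text
[[282. 420.]
 [115. 378.]
 [338. 186.]
 [172. 145.]]
```

View pics/l_tray.png

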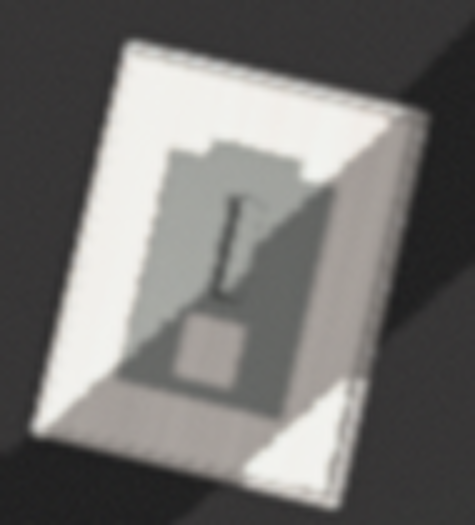

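The cover's corners in the tray, (168,148), (333,185), (280,418) and (118,378), match the prediction for a flat cover. The rib is up and the glassware and mortar haven't moved.

```bash
python3 -c "
from cell import workorder
print(workorder.sign_off())"
```

```text
the job is handed in; nothing more can be done
None
```

The cover is off the control unit and lies flat, rib up, in the middle of the tray. I handed the job in at about 19.5 s of the 61 s allowed; the hand-in gave no verdict.

- **Unlatching:** I felt for the pad, pressed the tab to about 9 N and held it there about 1.2 s more until the side camera showed the front edge fully up. The tilt matched the expected 0.12 rad.
- **Drawing out and lifting:** I gripped the rib in line with the tilt and drew the cover about 15 mm. The highest force read while drawing it out was about 2 N. I then lifted it straight up, clear of the tab.
- **Setting down:** I levelled the cover, turned it to line up with the tray and lowered it in steps of 1.5 mm or less. The last step pressed a little harder than the others, reading about 9 N, so I backed off before letting go.
- **Last checks:** In the final top picture, the cover's corners were within about 1 pixel of where a flat cover should be. The flask, jar, beaker, mortar and the two smaller covers looked to be where they started. The arm was clear with no force on it, and no check disagreed.

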